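# Trace a cartridge seam with the leak probe

## Robot

A 6-joint arm with a two-finger parallel gripper is mounted at the origin on the work surface. World frame = base frame: x ahead of the robot, y to its left, z up, the work surface at z = 0. Lengths are in m, angles in rad, forces in N, time in s.
With the tool pointing down it reaches from about 0.15 to 0.775 m from the base axis. Payload 6.1 kg.
Tool frame: the origin (TCP) lies at the very end of the fingers, on their centre line; the grasp point (between the pads) lies 19 mm behind it; z points along the fingers, y is the direction in which the jaws open and shut (so a half turn about z gives the same grasp; the last joint's range is limited). The gripper opens to 85 mm and grips with 20 to 120 N. Pads are 22 mm wide; open, the fingers measure 114 mm over their backs; the gripper's body (76 mm by 85 mm) begins 54 mm behind the grasp point. The pads swing forward as they close: fully open they stand 13 mm farther back than shut.
Start: joints at [1.16, 0.126, -0.04, 1.405, 0, 1.571], TCP at [0.21, 0.481, 0.231] pointing down, gripper open.
Joint ranges: [-2.72, 2.72], [-0.95, 1.95], [-1.27, 1.35], [-1.78, 2.02], [-1.46, 1.47], [-3.14, 3.14]. Speed limits (rad/s): [2.39, 2.39, 3.01, 3.14, 3.14, 3.14].

## Interface

Orientations are given as a rotation vector (axis times angle).
In Python, from cell import bot gives the robot as it stands.
- The arm moves only by the shell command python3 -m pendant 'ROWS' [FORCE]. ROWS is JSON, a list that holds one entry, the list of rows, each a list of 5 numbers: the shift along the world's x, y, z in units of 25 mm (1.0 is 25 mm), then the turn about the world's z in units of 10 degrees (1.0 is 10 degrees), then the opening, from 0 (shut) to 1 (fully open). A call has 1 to 5 rows; each row shifts and turns the commanded pose from where the row before left it; what a row does not reach is not made up. A row lasts 1/8 s, in which the tool goes at most 62.5 mm and 10.7 degrees, less where a joint would pass 70% of its speed; a pose out of reach is approached as far as the arm can. A call is refused whole if a number of a shift passes 1 or a number of a turn 1, either way. A call with a gripper value outside its range is refused whole. The fingers move at their own pace and stop on an object; FORCE is the grip in N (left out, the last holds). Time passes only in rows, so rows that do not move let the fingers close. It gives the time, the measured TCP pose, the force and the opening at its end, in the units of the state.
- bot.get_obs(): the state, without advancing time (a new reading comes with each control period).
- bot.grab_frame(name): name is "scene" or "top" or "wrist"; returns the picture (400x640x3 uint8, blue, green, red); there is no depth.
- bot.camera_model(name): a dict with "fx", "fy", "cx", "cy" (pixels), "extrinsics" (4x4, takes a point from camera to world coordinates); the wrist camera has in their place "mount" (4x4, takes a point from camera to tool coordinates, whose origin is the TCP and whose axes are the flange's). Camera axes: x right, y down, z forward; pixel columns grow to the right and rows downward; lengths in m; the calibration is good to about 2 mm. A picture is of the moment at which its call begins: read the wrist's pose just before it. camera_model takes no time and is no camera call.
- bot.close_job(): hands the job in, once; it reports no verdict.
Trained networks look in the newest picture that a camera, given by its name, has taken for a name from the list of things; names that differ only in an ending like _2 or _b are one class to them, and where a whole thing is asked for, a point or a joint stands for the part that bears it (a point fixed in the world has none). Each returns a list of dicts, best first, with "confidence" (0 to 1); they miss things now and then, are a little off and sometimes report something else, mostly with a low value. They report only what shows in the picture. A call takes as long as a camera call.
- bot.spot_in(camera, name): "uv" ([column, row] in pixels, amid what is visible of it).
The state is a dict: "time": time; "joint_pos": joint angles; "dq": joint speeds; "joint_efforts": joint torques, N m; "ee_pos": TCP position; "orientation": TCP orientation; "wrist_force": force on the tool from outside, world axes, zero at the start; "ft_torque": the same for the moment, N m; "grip_width": finger opening in m.
Only numpy, scipy, OpenCV 4.12 (cv2) and the standard library are available. Lean on these libraries where they do the work, as an engineer would, in place of code of your own. Each camera call takes 0.05 s, during which the arm holds its last target. There are 200 camera calls.

## Task

Clamp the reagent cartridge by turning the orange knob clockwise until it clicks over, then take the yellow leak probe from its stand and draw its red spring tip slowly (about 2 to 3 cm per second) and lightly along the black seam, from the green dot round both bends to the red dot, always touching and with the probe held square to the sloping face. Then set the probe back upright in its stand without dropping it, collar on the rim, leaving the cartridge clamped and the rack, jar and tip box undisturbed.

Things in the scene. Friction and masses are not known exactly. Their poses are not given: they have to be found in the camera images.
- fixture: fixed check fixture: grey base plate 150 x 270 x 16 mm with an aluminium rest that slopes at 35 degrees, low edge on its -x side (towards the robot), and an orange clamp knob beside the rest on the -y side. Origin: plate's underside, below the middle of the rest (plate from y = -175 to +95 mm); z up. A steel jaw at the cartridge's upper edge closes as the knob turns.
- cartridge: flat reagent cartridge, 104 (x, up the slope) x 156 (y) x 24 mm, fixed on the sloping rest; white above and blue below a black zigzag seam 3.5 mm wide on its upper face. Origin: centre of its underside; z: normal of the sloping face (35 degrees from vertical), face at z = +24 mm. The jaw covers only x above +42 mm, up to 16 mm above the face.
- clamp_knob (a joint): angle of the orange clamp knob (rad), 0 = open end, growing clockwise seen from above; a detent resists (up to about 0.15 N m) until about 0.55, then it clicks over to its end stop at 1.1 = clamped
- clamp_knob_grip (a point): point on the clamp knob's vertical axis at the height to grip: the middle of its upright bar grip, 46 mm long (along this point's x axis) x 14 mm thick (y) x 32 mm high, whose top is 7 mm above this point; the bar turns with the knob. Below the bar, a disc of 24 mm radius and a base of 36 mm radius.
- stand: fixed upright probe stand: round foot of 45 mm radius and a grey open tube, outer radius 24, bore radius 18, 100 mm high. Origin: centre of the underside.
- stand_rim (a point): centre of the mouth of the stand's tube, on its axis, 100 mm above the table
- probe: loose leak probe (about 100 g), in the stand at the start. Origin: end of its free red spring tip; z runs along it towards the handle (up when parked). From the origin: steel shaft of 7 mm radius from 12 to 75 mm, black collar of 24 mm radius from 75 to 81 mm that rests on the stand's rim, yellow square handle 20 x 20 mm (faces along its x and y) from 81 to 151 mm.
- probe_nose: red ball tip of the probe, 3 mm radius, on a spring plunger: yields up to 8 mm into the probe, 0.4 N at first touch to 1.8 N fully in. Origin at the very end of the tip.
- probe_tip (a point): the very end of the red ball tip, moving with it
- probe_collar (a point): centre of the underside of the probe's collar, 75 mm from the free tip; lies at stand_rim when parked
- probe_grip (a point): middle of the grip area of the yellow handle, on the probe's axis 120 mm from the free tip
- tube_rack: bystander: green rack of capped tubes, 70 x 130 x 53 mm, 0.35 kg. Origin: centre of the underside
- reagent_bottle: bystander: amber jar with blue cap, 64 mm diameter, 130 mm high. Origin: centre of the underside
- tip_box: bystander: blue and white pipette-tip box, 85 x 120 x 65 mm. Origin: centre of the underside
- seam_0 (a point): point 0 (of 0 to 8) along the seam line, on the cartridge's face: the centre of the green start dot; axes as the cartridge's
- seam_1 (a point): point 1 (of 0 to 8) along the seam line, on the cartridge's face: on the line between points 0 and 2, straight with both; axes as the cartridge's
- seam_2 (a point): point 2 (of 0 to 8) along the seam line, on the cartridge's face: the first bend; axes as the cartridge's
- seam_3 (a point): point 3 (of 0 to 8) along the seam line, on the cartridge's face: on the line between points 2 and 4, straight with both; axes as the cartridge's
- seam_4 (a point): point 4 (of 0 to 8) along the seam line, on the cartridge's face: on the line between points 3 and 5, straight with both; axes as the cartridge's
- seam_5 (a point): point 5 (of 0 to 8) along the seam line, on the cartridge's face: on the line between points 4 and 6, straight with both; axes as the cartridge's
- seam_6 (a point): point 6 (of 0 to 8) along the seam line, on the cartridge's face: the second bend; axes as the cartridge's
- seam_7 (a point): point 7 (of 0 to 8) along the seam line, on the cartridge's face: on the line between points 6 and 8, straight with both; axes as the cartridge's
- seam_8 (a point): point 8 (of 0 to 8) along the seam line, on the cartridge's face: the centre of the red end dot; axes as the cartridge's

How it is judged:
On the way, in this order (a step that is already met when the one before it is completed fails the run):
1. the clamp knob is turned past its click (over 0.95 rad) (value of joint clamp_knob above 0.95 rad), for 0.2 s.
2. the tip touches the seam at point 0 (within 5 mm), probe within 15 degrees of square to the face, held by the fingers (distance between probe_tip and seam_0 below 0.005 m and contact force between probe and cartridge above 0.1 N and angle between the z axis of probe and the z axis of cartridge, either way round below 0.262 rad and contact force between the fingers and probe above 1 N), for 0.04 s.
3. the tip touches the seam at point 1 (within 5 mm), probe within 15 degrees of square to the face, held by the fingers (distance between probe_tip and seam_1 below 0.005 m and contact force between probe and cartridge above 0.1 N and angle between the z axis of probe and the z axis of cartridge, either way round below 0.262 rad and contact force between the fingers and probe above 1 N), for 0.04 s.
4. the tip touches the seam at point 2 (within 5 mm), probe within 15 degrees of square to the face, held by the fingers (distance between probe_tip and seam_2 below 0.005 m and contact force between probe and cartridge above 0.1 N and angle between the z axis of probe and the z axis of cartridge, either way round below 0.262 rad and contact force between the fingers and probe above 1 N), for 0.04 s.
5. the tip touches the seam at point 3 (within 5 mm), probe within 15 degrees of square to the face, held by the fingers (distance between probe_tip and seam_3 below 0.005 m and contact force between probe and cartridge above 0.1 N and angle between the z axis of probe and the z axis of cartridge, either way round below 0.262 rad and contact force between the fingers and probe above 1 N), for 0.04 s.
6. the tip touches the seam at point 4 (within 5 mm), probe within 15 degrees of square to the face, held by the fingers (distance between probe_tip and seam_4 below 0.005 m and contact force between probe and cartridge above 0.1 N and angle between the z axis of probe and the z axis of cartridge, either way round below 0.262 rad and contact force between the fingers and probe above 1 N), for 0.04 s.
7. the tip touches the seam at point 5 (within 5 mm), probe within 15 degrees of square to the face, held by the fingers (distance between probe_tip and seam_5 below 0.005 m and contact force between probe and cartridge above 0.1 N and angle between the z axis of probe and the z axis of cartridge, either way round below 0.262 rad and contact force between the fingers and probe above 1 N), for 0.04 s.
8. the tip touches the seam at point 6 (within 5 mm), probe within 15 degrees of square to the face, held by the fingers (distance between probe_tip and seam_6 below 0.005 m and contact force between probe and cartridge above 0.1 N and angle between the z axis of probe and the z axis of cartridge, either way round below 0.262 rad and contact force between the fingers and probe above 1 N), for 0.04 s.
9. the tip touches the seam at point 7 (within 5 mm), probe within 15 degrees of square to the face, held by the fingers (distance between probe_tip and seam_7 below 0.005 m and contact force between probe and cartridge above 0.1 N and angle between the z axis of probe and the z axis of cartridge, either way round below 0.262 rad and contact force between the fingers and probe above 1 N), for 0.04 s.
10. the tip touches the seam at point 8 (within 5 mm), probe within 15 degrees of square to the face, held by the fingers (distance between probe_tip and seam_8 below 0.005 m and contact force between probe and cartridge above 0.1 N and angle between the z axis of probe and the z axis of cartridge, either way round below 0.262 rad and contact force between the fingers and probe above 1 N), for 0.04 s.
At the end, for the whole second after the job is handed in: Knob over 0.95 rad; the probe stands in its stand with its collar on the rim (within 4 mm in height, 14 mm sideways), within 0.12 rad of upright and at rest (value of joint clamp_knob above 0.95 rad and horizontal distance between probe_collar and stand_rim below 0.014 m and z of probe_collar in the frame of stand_rim between -0.004 and 0.004 m and angle between probe's own z axis and vertical below 0.12 rad and linear speed of probe below 0.02 m/s and angular speed of probe below 0.2 rad/s); the robot touches nothing.
It fails at once if the tube rack, reagent bottle or tip box is moved over 20 mm or tipped over 0.3 rad (distance of any of tube_rack, reagent_bottle, tip_box from where it was at the start of the episode above 0.02 m or angle between any of tube_rack, reagent_bottle, tip_box's own z axis and vertical above 0.3 rad).
It fails at once if the probe presses on the cartridge with over 15 N (contact force between probe and cartridge above 15 N).
It fails at once if the tip, pressed in over 1 mm, rubs along the cartridge faster than 80 mm/s (contact force between probe and cartridge above 0.1 N and distance between probe_tip and probe_collar below 0.074 m and linear speed of probe_nose above 0.08 m/s).
It fails at once if the probe is dropped (over 0.4 m/s while the fingers do not touch it) (contact force between the fingers and probe below 0.05 N and linear speed of probe above 0.4 m/s).
It also fails if it takes over 67 s, if anything falls off the work surface, if the arm or the gripper's body presses on something with over 40 N, if the wrist force passes 120 N, or if a joint passes its speed limit or range.

## Working session

There is one attempt and no reset: what is moved stays moved. The work goes in short steps, Python scripts to look and compute and a shell command to move; the robot and the scene stay as the last step left them, time stands still between calls to the robot, and variables do not carry over. Pictures are saved under pics/ and viewed, about 8 in all and at most 12, crops included, and the job is handed in when it is done.

```bash
ls; mkdir -p pics; cat > h.py <<'E'
import numpy as np, cv2
from cell import bot
from scipy.spatial.transform import Rotation as R
def cam(n):
    m=bot.camera_model(n)
    if n=='wrist':
        o=bot.get_obs(); T=np.eye(4); T[:3,:3]=R.from_rotvec(o['orientation']).as_matrix(); T[:3,3]=o['ee_pos']
        E=T@np.array(m['mount'])
    else: E=np.array(m['extrinsics'])
    return m,E
def ray(c,uv):
    m,E=c; d=E[:3,:3]@np.array([(uv[0]-m['cx'])/m['fx'],(uv[1]-m['cy'])/m['fy'],1.]); return E[:3,3],d/np.linalg.norm(d)
def atz(c,uv,z):
    p,d=ray(c,uv); return p+d*(z-p[2])/d[2]
def proj(c,P):
    m,E=c; q=np.linalg.inv(E)@np.append(P,1); return np.array([m['fx']*q[0]/q[2]+m['cx'],m['fy']*q[1]/q[2]+m['cy']])
def tri(rs):
    A=np.zeros((3,3));b=np.zeros(3)
    for p,d in rs:
        M=np.eye(3)-np.outer(d,d);A+=M;b+=M@p
    x=np.linalg.solve(A,b); return x,[round(1000*float(np.linalg.norm((np.eye(3)-np.outer(d,d))@(x-p))),1) for p,d in rs]
def st():
    o=bot.get_obs(); print({k:np.round(o[k],4).tolist() for k in('time','ee_pos','orientation','grip_width','wrist_force','ft_torque','joint_pos')})
E
python3 - <<'E'
from h import *
st()
for n in('scene','top'):
    f=bot.grab_frame(n); cv2.imwrite(f'pics/{n}0.png',f)
    m,E=cam(n); print(n,m['fx'],m['cx'],m['cy'],E.round(3).tolist())
    for k in('fixture','cartridge','clamp_knob','stand','probe','seam_0','tube_rack','reagent_bottle','tip_box','probe_nose','probe_collar'):
        print(k,[(np.round(r['uv'],1).tolist(),round(r['confidence'],2)) for r in bot.spot_in(n,k)][:2])
st()
E
```

```text
pics
{'time': 0.0, 'ee_pos': [0.2095, 0.4809, 0.2305], 'orientation': [-0.6407, -3.0752, 0.0026], 'grip_width': 0.0855, 'wrist_force': [0.2865, 0.5856, 0.1342], 'ft_torque': [-0.0674, -0.0105, -0.0165], 'joint_pos': [1.16, 0.1264, -0.0407, 1.4054, 0.0, 1.5708]}
scene 374.5189371602036 316.21969637128996 201.629993377063 [[0.661, 0.635, -0.398, 0.911], [0.75, -0.556, 0.359, -0.328], [0.006, -0.536, -0.844, 0.885], [0.0, 0.0, 0.0, 1.0]]
fixture [([314.1, 236.0], 0.86)]
cartridge [([326.3, 209.0], 0.71)]
clamp_knob [([280.3, 248.6], 0.68)]
stand [([376.5, 139.3], 0.92)]
probe [([380.2, 115.4], 0.84)]
seam_0 [([326.5, 212.9], 0.66)]
tube_rack [([204.9, 280.9], 0.73), ([379.1, 117.9], 0.31)]
reagent_bottle [([426.4, 184.6], 0.95), ([324.2, 211.3], 0.24)]
tip_box [([236.8, 337.2], 0.91), ([379.9, 116.4], 0.4)]
probe_nose []
probe_collar [([377.3, 114.1], 0.84), ([321.5, 210.0], 0.64)]
top 407.8426287843836 316.7009829774059 196.23962653808474 [[0.001, -0.999, 0.054, 0.502], [-1.0, 0.0, 0.022, -0.013], [-0.022, -0.054, -0.998, 1.199], [0.0, 0.0, 0.0, 1.0]]
fixture [([330.9, 194.7], 0.6), ([319.1, 192.1], 0.49)]
cartridge [([317.9, 197.1], 0.66)]
clamp_knob [([316.2, 193.0], 0.73), ([363.9, 202.4], 0.59)]
stand [([212.4, 233.8], 0.59)]
probe [([317.7, 193.4], 0.69), ([199.7, 237.2], 0.61)]
seam_0 [([434.7, 163.6], 0.73), ([316.0, 192.7], 0.69)]
tube_rack [([427.5, 219.1], 0.94)]
reagent_bottle [([222.6, 159.1], 0.95)]
tip_box [([432.9, 164.0], 0.8)]
probe_nose []
probe_collar [([197.6, 237.1], 0.72)]
{'time': 1.2, 'ee_pos': [0.2097, 0.4813, 0.2313], 'orientation': [0.6407, 3.0755, 0.0], 'grip_width': 0.0853, 'wrist_force': [0.3071, 0.1931, -0.641], 'ft_torque': [-0.0089, -0.0267, 0.0096], 'joint_pos': [1.16, 0.1258, -0.0396, 1.4054, -0.0, 1.5708]}
```

```bash
python3 - <<'E'
from h import *
a=cv2.imread('pics/scene0.png')[60:320,180:480]; b=cv2.imread('pics/top0.png')[110:300,170:480]
cv2.imwrite('pics/s1.png',cv2.resize(a,(690,598),interpolation=cv2.INTER_CUBIC)); cv2.imwrite('pics/t1.png',cv2.resize(b,(775,475),interpolation=cv2.INTER_CUBIC))
E
```

```text
(no output)
```

View pics/s1.png

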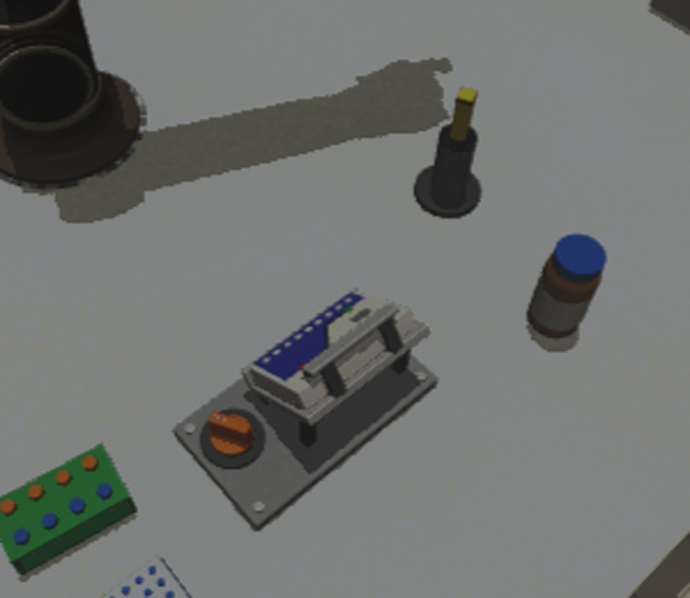

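View pics/t1.png

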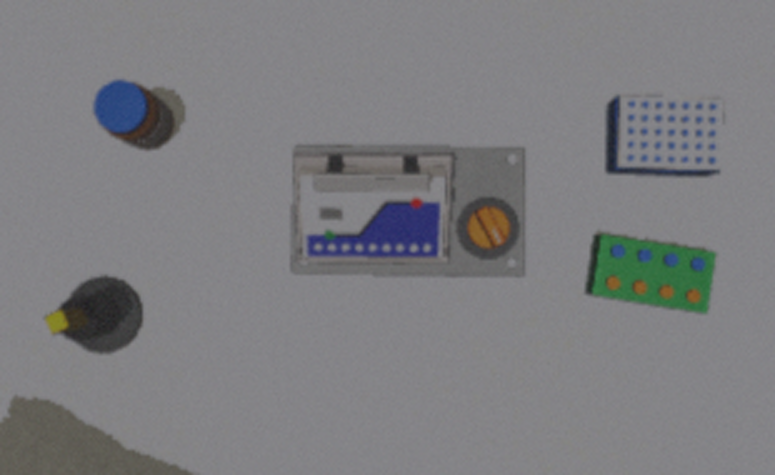

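```bash
python3 - <<'E'
from h import *
S=cam('scene');T=cam('top')
s=lambda x,y:ray(S,(x/2.3+180,y/2.3+60)); t=lambda x,y:ray(T,(x/2.5+170,y/2.5+110))
for n,a,b in(('knobtop',(231,425),(490,228)),('probetop',(466,95),(57,321)),('green',(350,309),(329,236)),('red',(303,367),(416,203))):
    print(n,tri([s(*a),t(*b)]))
for n,p in(('TL',(292,147)),('TR',(525,149)),('BR',(525,276)),('BL',(291,273))):
    print(n,atz(T,(p[0]/2.5+170,p[1]/2.5+110),.016).round(4))
m=bot.camera_model('wrist'); print(m['fx'],np.round(m['mount'],3).tolist())
E
```

```text
knobtop (array([ 0.55119423, -0.12427452,  0.0481235 ]), [2.3, 2.3])
probetop (array([0.45118232, 0.32307828, 0.17266369]), [0.7, 0.7])
green (array([0.54143511, 0.05547384, 0.08333013]), [2.8, 2.8])
red (array([ 0.57476735, -0.0405353 ,  0.10793685]), [1.0, 1.0])
TL [0.6458 0.1009 0.016 ]
TR [ 0.643  -0.1704  0.016 ]
BR [ 0.4957 -0.1693  0.016 ]
BL [0.4989 0.1013 0.016 ]
308.7288654450727 [[-0.001, -0.953, -0.304, 0.077], [1.0, -0.001, -0.001, -0.0], [0.001, -0.304, 0.953, -0.143], [0.0, 0.0, 0.0, 1.0]]
```

```bash
P="python3 -m pendant"
$P '[[[0.61,-0.97,0.04,0.11,1],[0.61,-0.97,0.04,0.11,1],[0.61,-0.97,0.04,0.11,1],[0.61,-0.97,0.04,0.11,1],[0.61,-0.97,0.04,0.11,1]]]'
$P '[[[0.61,-0.97,0.04,0.11,1],[0.61,-0.97,0.04,0.11,1],[0.61,-0.97,0.04,0.11,1],[0.61,-0.97,0.04,0.11,1],[0.61,-0.97,0.04,0.11,1]]]'
$P '[[[0.61,-0.97,0.04,0.11,1],[0.61,-0.97,0.04,0.11,1],[0.61,-0.97,0.04,0.11,1],[0.61,-0.97,0.04,0.11,1],[0.61,-0.97,0.04,0.11,1]]]'
$P '[[[0.61,-0.97,0.04,0.11,1],[0.61,-0.97,0.04,0.11,1],[0.61,-0.97,0.04,0.11,1],[0.61,-0.97,0.04,0.11,1],[0.61,-0.97,0.04,0.11,1]]]'
$P '[[[0.61,-0.97,0.04,0.11,1],[0,0,0,0,1],[0,0,0,0,1]]]'
python3 - <<'E'
from h import *
st(); f=bot.grab_frame('wrist'); cv2.imwrite('pics/w0.png',f)
c=cam('wrist'); np.save('w0E.npy',c[1])
for k in('clamp_knob','clamp_knob_grip','seam_0','cartridge'): print(k,[(np.round(r['uv'],1).tolist(),round(r['confidence'],2)) for r in bot.spot_in('wrist',k)][:2])
E
```

```text
time: 1.82
ee_pos: [0.2863, 0.3593, 0.2364]
orientation: [0.491, 3.103, 0.0]
wrist_force: [0.5, -0.2, -0.1]
grip_width: 0.0854
time: 2.45
ee_pos: [0.3626, 0.238, 0.2414]
orientation: [0.342, 3.123, 0.0]
wrist_force: [-0.1, 0.1, -0.7]
grip_width: 0.0857
time: 3.08
ee_pos: [0.4388, 0.1167, 0.2464]
orientation: [0.192, 3.135, 0.0]
wrist_force: [1.0, 0.4, -0.6]
grip_width: 0.0851
time: 3.7
ee_pos: [0.5151, -0.0045, 0.2514]
orientation: [0.041, 3.141, 0.0]
wrist_force: [-0.2, -0.6, -0.1]
grip_width: 0.0852
time: 4.08
ee_pos: [0.5296, -0.0277, 0.2522]
orientation: [-0.013, -3.141, -0.001]
wrist_force: [0.6, 0.5, -0.4]
grip_width: 0.0856
{'time': 4.075, 'ee_pos': [0.5296, -0.0277, 0.2522], 'orientation': [-0.0126, -3.1411, -0.0005], 'grip_width': 0.0856, 'wrist_force': [0.5574, 0.4924, -0.3801], 'ft_torque': [-0.0655, -0.0144, -0.0187], 'joint_pos': [-0.0525, 0.1377, 0.0198, 1.4534, 0.0003, -0.0445]}
clamp_knob [([239.4, 187.2], 0.64), ([348.9, 222.7], 0.22)]
clamp_knob_grip [([239.4, 189.4], 0.9)]
seam_0 [([347.9, 219.5], 0.69)]
cartridge []
```

View pics/w0.png

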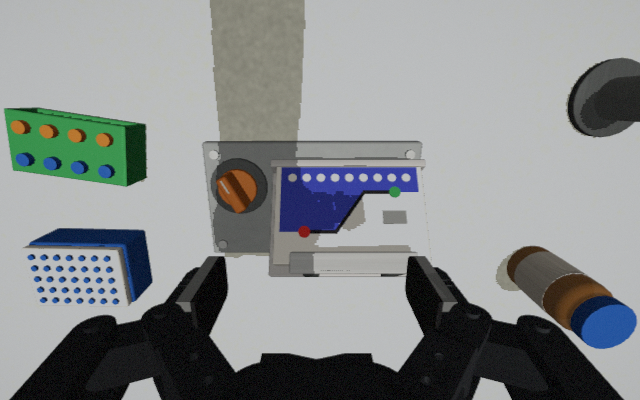

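```bash
python3 - <<'E'
from h import *
f=cv2.imread('pics/w0.png'); cv2.imwrite('pics/w0c.png',cv2.resize(f[130:280,205:435],None,fx=3.4,fy=3.4,interpolation=cv2.INTER_CUBIC))
hsv=cv2.cvtColor(f,cv2.COLOR_BGR2HSV)
def cen(m,x0,x1,y0,y1):
    k=np.zeros_like(m);k[y0:y1,x0:x1]=m[y0:y1,x0:x1];ys,xs=np.nonzero(k);return xs.mean(),ys.mean(),len(xs)
print('green',cen(cv2.inRange(hsv,(45,80,50),(85,255,255)),380,410,180,205)); print('red',cen(cv2.inRange(hsv,(0,120,60),(8,255,255))|cv2.inRange(hsv,(172,120,60),(180,255,255)),290,320,220,245))
E
```

```text
green (np.float64(394.1276595744681), np.float64(191.5), 94)
red (np.float64(303.875), np.float64(231.17307692307693), 104)
```

View pics/w0c.png

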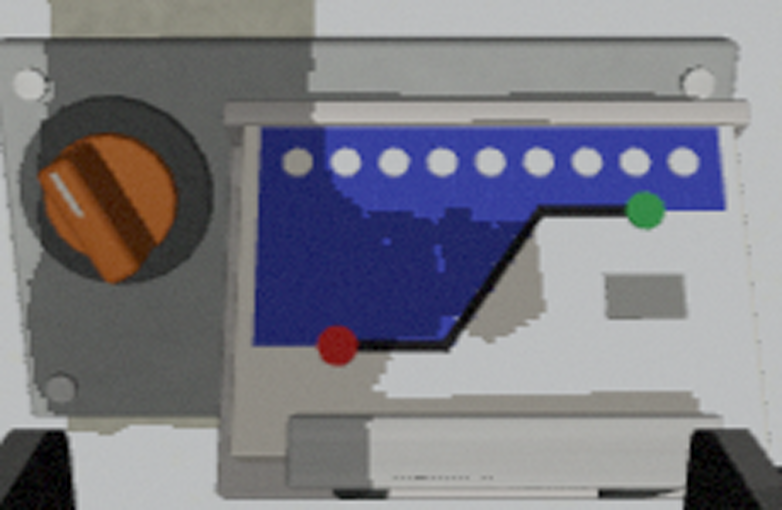

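```bash
python3 - <<'E'
from h import *
S=cam('scene');T=cam('top');W=(bot.camera_model('wrist'),np.load('w0E.npy'))
s=lambda x,y:ray(S,(x/2.3+180,y/2.3+60)); t=lambda x,y:ray(T,(x/2.5+170,y/2.5+110)); w=lambda x,y:ray(W,(x/3.4+205,y/3.4+130))
hs=cv2.cvtColor(cv2.imread('pics/top0.png'),cv2.COLOR_BGR2HSV)
m=[cv2.inRange(hs,(45,100,60),(85,255,255)),cv2.inRange(hs,(0,140,90),(6,255,255))|cv2.inRange(hs,(174,140,90),(180,255,255))]
for k,(x0,x1,y0,y1) in zip(m,((290,312,196,212),(325,348,182,200))):
    ys,xs=np.nonzero(k[y0:y1,x0:x1]); print(xs.mean()+x0,ys.mean()+y0,len(xs))
G,e=tri([s(350,309),t(329,236),w(646,211)]);print('G',G,e)
Rr,e=tri([s(303,367),t(416,203),w(337,346)]);print('R',Rr,e)
print('knob',tri([s(231,425),t(490,228),w(93,219)]),tri([t(490,228),w(93,219)]))
for z in(.05,.06,.07):
    a,b=[p+d*(z-p[2])/d[2] for p,d in(w(42,179),w(113,283))]; v=b-a
    print(z,np.linalg.norm(v),np.degrees(np.arctan2(v[1],v[0])),[p+d*(z-p[2])/d[2] for p,d in (w(93,219),)])
# plate edges
for q in((8,40),(735,40),(28,84),(698,84),(60,389)):
    p,d=w(*q);print(q,(p+d*(.016-p[2])/d[2]).round(4))
n=np.array([-np.sin(.6109),0,np.cos(.6109)])
print('offs',G@n,Rr@n)
off=(G@n+Rr@n)/2
for nm,q in(('g',(646,211)),('b1',(541,210)),('b2',(449,346)),('r',(337,346))):
    p,d=w(*q);X=p+d*(off-p@n)/(d@n);print(nm,X.round(4))
E
```

```text
301.5 203.66666666666666 6
336.0 190.5 6
G [0.54225717 0.05461861 0.08538401] [2.8, 3.1, 1.0]
R [ 0.57551971 -0.0408128   0.1102824 ] [0.9, 1.6, 0.8]
knob (array([ 0.55260117, -0.12482252,  0.05275256]), [2.3, 3.1, 1.3]) (array([ 0.55001077, -0.1235561 ,  0.06319864]), [1.4, 1.4])
0.05 0.043100096123097946 28.970103270916034 [array([ 0.55471361, -0.12622375,  0.05      ])]
0.06 0.04185089389132025 28.970103270916034 [array([ 0.55174153, -0.12335932,  0.06      ])]
0.07 0.040601691659542534 28.970103270916002 [array([ 0.54876945, -0.1204949 ,  0.07      ])]
(8, 40) [ 0.4978 -0.1603  0.016 ]
(735, 40) [0.5    0.0997 0.016 ]
(28, 84) [ 0.5136 -0.1549  0.016 ]
(698, 84) [0.5157 0.0878 0.016 ]
(60, 389) [ 0.6352 -0.1555  0.016 ]
offs -0.24110059575501336 -0.23978507986792258
g [0.5428 0.0537 0.0865]
b1 [0.5423 0.0216 0.0862]
b2 [ 0.5767 -0.0077  0.1103]
r [ 0.5765 -0.0407  0.1101]
```

```bash
P="python3 -m pendant"
$P '[[[0.18,-0.77,-0.7,0.6,0.45],[0.18,-0.77,-0.7,0.6,0.45],[0.18,-0.77,-0.7,0.6,0.45],[0.18,-0.77,-0.7,0.6,0.45],[0.18,-0.75,-0.7,0.55,0.45]]]'
$P '[[[0,0,0,0,0.45],[0,0,0,0,0.45]]]'
python3 - <<'E'
from h import *
st(); f=bot.grab_frame('wrist'); c=cam('wrist'); np.save('w1E.npy',c[1])
cv2.imwrite('pics/w1.png',cv2.resize(f[60:330,170:470],None,fx=2.2,fy=2.2))
print([proj(c,np.array([0.552,-.1235,z])).round(1).tolist() for z in(.016,.05,.06)])
E
```

```text
time: 4.95
ee_pos: [0.5524, -0.1239, 0.1644]
orientation: [-0.794, 3.039, -0.0]
wrist_force: [-0.4, 1.0, 0.2]
grip_width: 0.0387
time: 5.2
ee_pos: [0.5524, -0.1231, 0.1654]
orientation: [-0.787, 3.041, 0.0]
wrist_force: [0.8, -0.1, 0.1]
grip_width: 0.0384
{'time': 5.2, 'ee_pos': [0.5524, -0.1231, 0.1654], 'orientation': [-0.7868, 3.0409, 0.0001], 'grip_width': 0.0384, 'wrist_force': [0.8274, -0.0558, 0.1362], 'ft_torque': [-0.0679, 0.0445, 0.0362], 'joint_pos': [-0.2195, 0.2099, -0.0832, 1.2773, 0.0003, -0.7258]}
[[317.0, 183.8], [317.1, 193.7], [317.1, 197.1]]
```

View pics/w1.png

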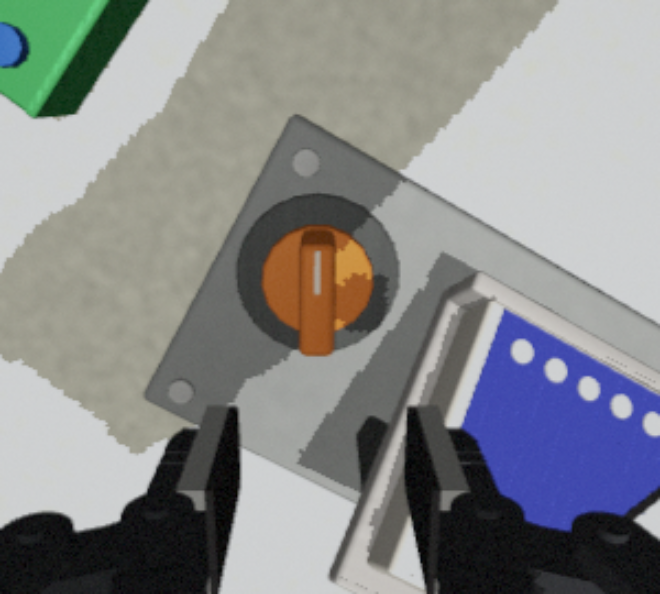

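```bash
P="python3 -m pendant"
$P '[[[0.02,-0.05,-0.95,0,0.45],[0.02,-0.05,-0.95,0,0.45],[0,0,-0.95,0,0.45],[0,0,-0.95,0,0.45],[0,0,-0.8,0,0.45]]]'
$P '[[[0,0,-0.65,0,0.45],[0,0,0,0,0.45],[0,0,0,0,0],[0,0,0,0,0],[0,0,0,0,0]]]' 60
python3 -c "
from h import *
st()"
```

```text
time: 5.88
ee_pos: [0.5537, -0.1254, 0.05]
orientation: [-0.788, 3.04, -0.001]
wrist_force: [-0.9, 0.3, 0.0]
grip_width: 0.0384
time: 6.5
ee_pos: [0.5536, -0.1252, 0.0348]
orientation: [-0.787, 3.04, 0.003]
wrist_force: [-3.2, 4.6, 3.3]
grip_width: 0.0127
{'time': 6.5, 'ee_pos': [0.5536, -0.1252, 0.0348], 'orientation': [-0.7872, 3.0398, 0.0028], 'grip_width': 0.0127, 'wrist_force': [-3.2273, 4.6254, 3.3316], 'ft_torque': [0.9322, 0.4779, -0.4065], 'joint_pos': [-0.2237, 0.2751, -0.2947, 1.0005, 0.0023, -0.7305]}
```

```bash
P="python3 -m pendant"
$P '[[[0,0,0,-0.8,0],[0,0,0,-0.8,0],[0,0,0,-0.8,0],[0,0,0,-0.8,0],[0,0,0,-0.8,0]]]'
$P '[[[0,0,0,-0.8,0],[0,0,0,-0.8,0],[0,0,0,-0.7,0],[0,0,0,0,0],[0,0,0,0,0]]]'
python3 - <<'E'
from h import *
st(); f=bot.grab_frame('wrist'); cv2.imwrite('pics/w2.png',f)
E
```

```text
time: 7.12
ee_pos: [0.5535, -0.1256, 0.0348]
orientation: [0.306, 3.126, 0.002]
wrist_force: [-1.9, 3.3, 4.3]
grip_width: 0.0131
time: 7.75
ee_pos: [0.5534, -0.1258, 0.0348]
orientation: [0.913, 3.005, 0.001]
wrist_force: [-4.2, 2.8, 6.5]
grip_width: 0.0129
{'time': 7.75, 'ee_pos': [0.5534, -0.1258, 0.0348], 'orientation': [0.9131, 3.0054, 0.0011], 'grip_width': 0.0129, 'wrist_force': [-4.2447, 2.7596, 6.493], 'ft_torque': [0.4715, 0.825, -0.1312], 'joint_pos': [-0.2239, 0.2751, -0.2948, 1.0004, 0.0007, 0.366]}
```

```bash
P="python3 -m pendant"
$P '[[[0,0,0,0,0.5],[0,0,0,0,0.5],[0,0,0.8,0,0.5],[0,0,1,0,0.5],[0,0,1,0,0.5]]]'
$P '[[[0,0,1,0,0.5],[0,0,1,0,0.5],[0,0,1,0,0.7]]]'
python3 - <<'E'
from h import *
st(); f=bot.grab_frame('wrist'); cv2.imwrite('pics/w3.png',f)
E
$P '[[[-0.18,0.95,0.2,0.19,0.7],[-0.18,0.95,0.2,0.19,0.7],[-0.18,0.95,0.2,0.19,0.7],[-0.18,0.95,0.2,0.19,0.7],[-0.18,0.95,0.2,0.19,0.7]]]'
$P '[[[-0.18,0.95,0.2,0.19,0.7],[-0.18,0.95,0.2,0.19,0.7],[-0.18,0.95,0.2,0.19,0.7],[-0.18,0.95,0.2,0.19,0.7],[-0.18,0.95,0.2,0.19,0.7]]]'
$P '[[[-0.18,0.95,0.2,0.19,0.7],[-0.18,0.95,0.2,0.19,0.7],[-0.18,0.95,0.2,0.19,0.7],[-0.18,0.95,0.2,0.19,0.7],[-0.18,0.95,0.2,0.19,0.7]]]'
$P '[[[-0.18,0.95,0.2,0.19,0.7],[-0.18,0.95,0.2,0.19,0.7],[-0.18,0.85,0.2,0.17,0.7],[0,0,0,0,0.7],[0,0,0,0,0.7]]]'
python3 - <<'E'
from h import *
st(); f=bot.grab_frame('wrist'); c=cam('wrist'); np.save('w4E.npy',c[1]); cv2.imwrite('pics/w4.png',f)
for k in('probe','probe_collar','probe_grip','stand'): print(k,[(np.round(r['uv'],1).tolist(),round(r['confidence'],2)) for r in bot.spot_in('wrist',k)][:2])
u=proj(c,np.array([.451,.323,.176])); print(u,proj(c,np.array([.451,.323,.1])))
x,y=int(np.clip(u[0],90,550)),int(np.clip(u[1],90,310))
a=cv2.resize(f[y-90:y+90,x-90:x+90],(580,580),interpolation=cv2.INTER_CUBIC)
g=cv2.imread('pics/w3.png')[100:300,215:415]; g=cv2.resize(g,(210,210)); a2=np.zeros((580,790,3),np.uint8); a2[:,:580]=a; a2[:210,580:]=g
cv2.imwrite('pics/w4c.png',a2); print(x,y)
E
```

```text
time: 8.43
ee_pos: [0.5536, -0.1264, 0.1043]
orientation: [0.915, 3.005, -0.0]
wrist_force: [0.2, 0.3, -0.4]
grip_width: 0.0425
time: 8.8
ee_pos: [0.5537, -0.1264, 0.1795]
orientation: [0.915, 3.005, -0.0]
wrist_force: [-0.2, -0.3, -0.3]
grip_width: 0.0587
{'time': 8.8, 'ee_pos': [0.5537, -0.1264, 0.1795], 'orientation': [0.9153, 3.0045, -0.0002], 'grip_width': 0.0587, 'wrist_force': [-0.2059, -0.3411, -0.3255], 'ft_torque': [-0.0257, 0.01, -0.0124], 'joint_pos': [-0.2244, 0.2105, -0.0516, 1.308, -0.0002, 0.367]}
time: 9.48
ee_pos: [0.531, -0.0068, 0.2035]
orientation: [0.662, 3.071, -0.0]
wrist_force: [0.3, -0.8, -0.1]
grip_width: 0.0597
time: 10.1
ee_pos: [0.5085, 0.112, 0.2285]
orientation: [0.405, 3.115, -0.0]
wrist_force: [0.1, -0.4, -0.1]
grip_width: 0.0596
time: 10.72
ee_pos: [0.486, 0.2308, 0.2535]
orientation: [0.146, 3.138, 0.0]
wrist_force: [0.5, 0.0, 0.1]
grip_width: 0.0597
time: 11.35
ee_pos: [0.4725, 0.2986, 0.2683]
orientation: [0.002, -3.141, 0.001]
wrist_force: [0.2, -0.0, 1.2]
grip_width: 0.0599
{'time': 11.35, 'ee_pos': [0.4725, 0.2986, 0.2683], 'orientation': [0.0018, -3.1415, 0.0008], 'grip_width': 0.0599, 'wrist_force': [0.1756, -0.0444, 1.2204], 'ft_torque': [0.03, -0.0111, -0.027], 'joint_pos': [0.5638, 0.1954, 0.1239, 1.4996, -0.0004, 0.5626]}
probe [([344.6, 163.0], 0.98)]
probe_collar [([341.9, 160.1], 0.61)]
probe_grip [([342.8, 159.7], 0.69)]
stand [([326.4, 133.7], 0.94), ([346.4, 162.8], 0.62)]
[348.75531924 176.49878924] [341.30707946 159.13349718]
348 176
```

View pics/w4c.png

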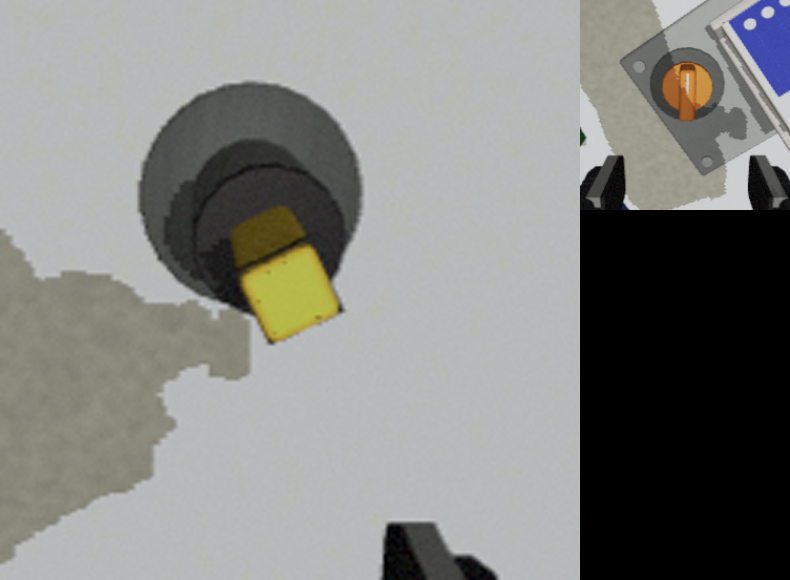

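```bash
P="python3 -m pendant"
$P '[[[-0.29,0.33,0,0.8,0.7],[-0.29,0.33,0,0.8,0.7],[-0.28,0.32,0,0.85,0.7],[0,0,-0.8,0,0.7],[0,0,-0.9,0,0.7]]]'
$P '[[[0,0,-0.9,0,0.7],[0,0,-0.9,0,0.7],[0,0,-0.9,0,0.7],[0,0,-0.8,0,0.7],[0,0,-0.5,0,0.7]]]'
$P '[[[0,0,0,0,0.7],[0,0,0,0,0],[0,0,0,0,0],[0,0,0,0,0],[0,0,0,0,0]]]' 20
python3 -c "
from h import *
st()"
```

```text
time: 12.22
ee_pos: [0.4511, 0.3232, 0.2259]
orientation: [-0.668, 3.069, 0.001]
wrist_force: [-0.4, 0.1, -0.6]
grip_width: 0.0601
time: 12.85
ee_pos: [0.4507, 0.3227, 0.1251]
orientation: [0.667, -3.069, 0.001]
wrist_force: [-0.1, 0.0, 1.0]
grip_width: 0.0598
time: 13.48
ee_pos: [0.4513, 0.3236, 0.1269]
orientation: [-0.668, 3.068, 0.001]
wrist_force: [0.8, -0.8, 4.2]
grip_width: 0.0195
{'time': 13.475, 'ee_pos': [0.4513, 0.3236, 0.1269], 'orientation': [-0.6679, 3.0682, 0.0009], 'grip_width': 0.0195, 'wrist_force': [0.7682, -0.7919, 4.2067], 'ft_torque': [-0.0116, 0.0468, 0.0202], 'joint_pos': [0.6221, 0.2008, -0.1796, 1.1887, -0.0001, 0.1933]}
```

```bash
P="python3 -m pendant"
$P '[[[0,0,0.7,0,0],[0,0,0.7,0,0],[-0.2,-0.09,0,0,0],[-0.2,-0.09,0,0,0]]]'
$P '[[[-0.22,-0.1,-0.01,0,0],[-0.22,-0.1,-0.01,0,0],[-0.22,-0.1,-0.02,0,0],[-0.22,-0.1,-0.02,0,0]]]'
$P '[[[-0.21,-0.095,-0.07,0,0],[-0.21,-0.095,-0.08,0,0],[-0.21,-0.095,-0.1,0,0],[-0.21,-0.095,-0.11,0,0],[0,0,0,0,0]]]'
python3 - <<'E'
from h import *
st(); 
f=bot.grab_frame('wrist'); c=cam('wrist'); np.save('w5E.npy',c[1]); cv2.imwrite('pics/w5.png',f)
g=bot.grab_frame('scene'); cv2.imwrite('pics/s5.png',g)
u=proj(cam('scene'),np.array([.42,.31,.14])).astype(int); print(u)
b=cv2.resize(g[u[1]-45:u[1]+45,u[0]-45:u[0]+45],(400,400),interpolation=cv2.INTER_CUBIC)
a=cv2.resize(f[:,220:420],(200,400)); a=f[0:400,120:520]
cv2.imwrite('pics/c5.png',np.hstack([a,b]))
E
```

```text
time: 13.98
ee_pos: [0.4404, 0.3186, 0.1608]
orientation: [0.668, -3.069, 0.0]
wrist_force: [2.8, 1.4, 0.5]
grip_width: 0.0199
time: 14.48
ee_pos: [0.4185, 0.3086, 0.1593]
orientation: [0.668, -3.07, 0.0]
wrist_force: [2.7, 1.0, -1.4]
grip_width: 0.0194
time: 15.1
ee_pos: [0.3971, 0.2989, 0.1502]
orientation: [0.668, -3.068, 0.0]
wrist_force: [1.7, 0.5, 1.7]
grip_width: 0.0198
{'time': 15.1, 'ee_pos': [0.3971, 0.2989, 0.1502], 'orientation': [0.6683, -3.0685, 0.0004], 'grip_width': 0.0198, 'wrist_force': [1.7215, 0.5118, 1.653], 'ft_torque': [0.0995, -0.2691, -0.0162], 'joint_pos': [0.6452, 0.0867, -0.2613, 1.224, 0.0002, 0.2163]}
[369 106]
```

View pics/c5.png

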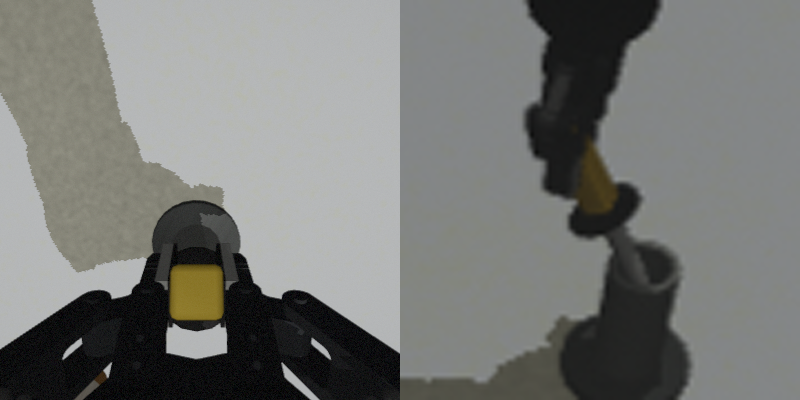

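```bash
cat >> h.py <<'E'
def probe_pts(o_pos,o_rot,th,d=0.,at=.120):
    # returns function s,(a perp in-plane),(b jaw) -> world ; th lean of handle toward tool +x
    Rm=R.from_rotvec(o_rot).as_matrix(); x,y,z=Rm.T
    G=np.array(o_pos)-.019*z; ax=np.sin(th)*x-np.cos(th)*z; pe=np.cos(th)*x+np.sin(th)*z
    return lambda s,a=0,b=0: G+(s-at-d)*ax+a*pe+b*y
E
python3 - <<'E'
from h import *
from cv2 import imread
o=bot.get_obs(); m=bot.camera_model('wrist'); c=(m,np.load('w5E.npy'))
for th in(25,30,35,40):
    f=probe_pts([.3971,.2989,.1502],[.6683,-3.0685,.0004],np.radians(th))
    print(th,'top face',*[proj(c,f(.151,a,b)).round(0) for a,b in((.01,-.01),(-.01,-.01),(-.01,.01),(.01,.01))],'collar',*[proj(c,f(s,a)).round(0) for s in(.081,) for a in(.024,-.024)],'tip',proj(c,f(0)).round(0))
E
python3 - <<'E'
import cv2
f=cv2.imread('pics/w5.png')
for r in range(250,336,3): print(r,f[r,310:330].mean(0).round().tolist(),end=' ')
print(); print([ (x,f[290,x].tolist()) for x in (284,287,290,293,340,343,346,349)])
E
```

```text
25 top face [290. 262.] [290. 319.] [346. 319.] [346. 262.] collar [317. 229.] [317. 313.] tip [317. 261.]
30 top face [291. 254.] [290. 312.] [346. 311.] [345. 254.] collar [317. 235.] [318. 320.] tip [317. 274.]
35 top face [291. 247.] [290. 304.] [346. 304.] [345. 247.] collar [317. 241.] [318. 327.] tip [317. 287.]
40 top face [291. 240.] [290. 295.] [346. 295.] [344. 240.] collar [317. 248.] [318. 334.] tip [317. 300.]
250 [16.0, 16.0, 17.0] 253 [16.0, 16.0, 16.0] 256 [18.0, 18.0, 17.0] 259 [19.0, 18.0, 19.0] 262 [20.0, 19.0, 18.0] 265 [18.0, 65.0, 78.0] 268 [29.0, 92.0, 109.0] 271 [38.0, 110.0, 130.0] 274 [39.0, 115.0, 135.0] 277 [39.0, 116.0, 136.0] 280 [41.0, 117.0, 136.0] 283 [39.0, 116.0, 136.0] 286 [40.0, 117.0, 136.0] 289 [40.0, 117.0, 137.0] 292 [40.0, 118.0, 137.0] 295 [40.0, 118.0, 138.0] 298 [42.0, 119.0, 139.0] 301 [42.0, 119.0, 139.0] 304 [42.0, 120.0, 140.0] 307 [43.0, 121.0, 140.0] 310 [44.0, 121.0, 141.0] 313 [42.0, 120.0, 140.0] 316 [40.0, 118.0, 137.0] 319 [31.0, 97.0, 115.0] 322 [29.0, 29.0, 29.0] 325 [30.0, 30.0, 30.0] 328 [27.0, 28.0, 28.0] 331 [172.0, 171.0, 169.0] 334 [183.0, 182.0, 180.0] 
[(284, [12, 20, 14]), (287, [32, 34, 33]), (290, [27, 70, 84]), (293, [40, 110, 129]), (340, [32, 100, 117]), (343, [16, 44, 51]), (346, [35, 31, 33]), (349, [14, 18, 10])]
```

```bash
python3 - <<'E'
from h import *
from scipy.optimize import least_squares
c=(bot.camera_model('wrist'),np.load('w5E.npy'))
def pred(p):
    th,d,a0=p; f=probe_pts([.3971,.2989,.1502],[.6683,-3.0685,.0004],th,d)
    g=lambda s,a,b=0: proj(c,f(s,a+a0,b))
    return np.array([g(.151,.01)[1],g(.151,-.01)[1],max(g(.081,-.024)[1],g(.075,-.024)[1]),g(.151,0,.01)[0]-g(.151,0,-.01)[0] if 0 else abs(g(.151,0,.01)[0]-g(.151,0,-.01)[0])])
obs=np.array([264,320.7,330,53.7])
for fix in(0,1):
    r=least_squares(lambda p:np.append((pred(p)-obs)/[1,1,1,1.],[p[2]/.003 if fix==0 else p[2]/1e-5]),[.6,.003,0],x_scale=[.1,.01,.01])
    th,d,a0=r.x; f=probe_pts([.3971,.2989,.1502],[.6683,-3.0685,.0004],th,d)
    print(np.degrees(th),d,a0,pred(r.x),'tip',f(0,a0),'top',f(.151,a0))
# side check in scene: collar & shaft direction
S=cam('scene'); h=400/90
for q in((605,210),(632,270)): print(((q[0]-400)/h+369-45,q[1]/h+106-45))
print('pred collar',proj(S,f(.078,a0)),'rim pt',proj(S,f(.045,a0)))
E
```

```text
31.74421622498237 0.004277247266663388 -0.004406866238078363 [264.13792872 320.45209457 329.91107007  53.99184564] tip [0.45988073 0.32760806 0.0657505 ] top [0.38776955 0.29463349 0.19425596]
27.496172884589622 -0.009044288720769423 -3.5627930499157613e-06 [258.1434806  320.86477823 320.19154592  60.59513443] tip [0.44360446 0.32016529 0.07071852] top [0.3803482  0.29123989 0.20474451]
(370.125, 108.25)
(376.2, 121.75)
pred collar [365.7237883 105.5395677] rim pt [369.50043907 114.75323114]
```

```bash
P="python3 -m pendant"
$P '[[[0,0,0,0,0],[-0.3,-0.13,0.54,0,0],[-0.4,-0.18,0.72,0,0],[-0.4,-0.18,0.74,0,0],[0,0,0.8,0,0]]]' 60
$P '[[[0.2,-0.4,0.4,-0.2,0],[0.37,-0.8,0,-0.25,0],[0.4,-0.93,0,-0.25,0],[0.4,-0.93,0,-0.25,0],[0.4,-0.93,0,-0.25,0]]]'
$P '[[[0.4,-0.93,0,-0.25,0],[0.4,-0.93,0,-0.25,0],[0.4,-0.93,0,-0.25,0],[0.4,-0.93,0,-0.25,0],[0.36,-0.93,0,-0.25,0]]]'
$P '[[[0.37,-0.6,-0.4,0,0],[0,-0.2,-0.5,0,0],[0,0,-0.5,0,0],[0,0,-0.3,0,0],[0,0,0,0,0]]]'
python3 - <<'E'
from h import *
st(); o=bot.get_obs()
fs={n:bot.grab_frame(n) for n in('wrist','scene','top')}
np.save('w6E.npy',cam('wrist')[1])
P=np.array(o['ee_pos'])+[.069,0,-.0845]; G=np.array([.5425,.054,.0862])
for n,f in fs.items():
    cv2.imwrite(f'pics/{n}6.png',f); c=cam(n); print(n,'tip',proj(c,P).round(1),'green',proj(c,G).round(1))
    if n!='wrist':
        for k in('probe_nose','probe_collar'): print(k,[(np.round(r['uv'],1).tolist(),round(r['confidence'],2)) for r in bot.spot_in(n,k)][:2])
    u=proj(c,P).astype(int)
def cr(n,w,h,s):
    u=proj(cam(n),P).astype(int); f=fs[n]; x=max(u[0]-w//2,0);y=max(u[1]-h//2,0); print(n,'crop',x,y,s); return cv2.resize(f[y:y+h,x:x+w],(w*s,h*s),interpolation=cv2.INTER_CUBIC)
a=cr('scene',60,60,6);b=cr('top',60,60,6)
cv2.imwrite('pics/c6.png',np.hstack([a,b]))
E
```

```text
time: 15.82
ee_pos: [0.3689, 0.2862, 0.2218]
orientation: [0.668, -3.068, 0.001]
wrist_force: [0.1, 0.2, -0.6]
grip_width: 0.0195
time: 16.45
ee_pos: [0.4145, 0.1857, 0.2304]
orientation: [0.339, -3.122, 0.001]
wrist_force: [0.1, 0.1, -0.5]
grip_width: 0.0195
time: 17.08
ee_pos: [0.4634, 0.0695, 0.2304]
orientation: [-0.003, -3.14, 0.001]
wrist_force: [-0.3, -0.4, -0.2]
grip_width: 0.0199
time: 17.7
ee_pos: [0.4722, 0.0516, 0.1873]
orientation: [0.003, -3.14, 0.0]
wrist_force: [-0.7, 0.4, -0.2]
grip_width: 0.0192
{'time': 17.7, 'ee_pos': [0.4722, 0.0516, 0.1873], 'orientation': [0.0034, -3.1403, 0.0001], 'grip_width': 0.0192, 'wrist_force': [-0.6836, 0.4266, -0.2421], 'ft_torque': [-0.004, 0.0276, 0.0411], 'joint_pos': [0.1087, 0.0364, -0.2335, 1.3022, 0.0001, 0.1065]}
wrist tip [317.1 281.4] green [319.7 272.4]
scene tip [330.2 190.9] green [331.  194.4]
probe_nose [([283.2, 247.7], 0.48)]
probe_collar [([318.1, 158.3], 0.78)]
top tip [301.8 203.5] green [301.3 203.3]
probe_nose []
probe_collar [([319.8, 191.6], 0.67)]
scene crop 300 160 6
top crop 271 173 6
```

View pics/c6.png

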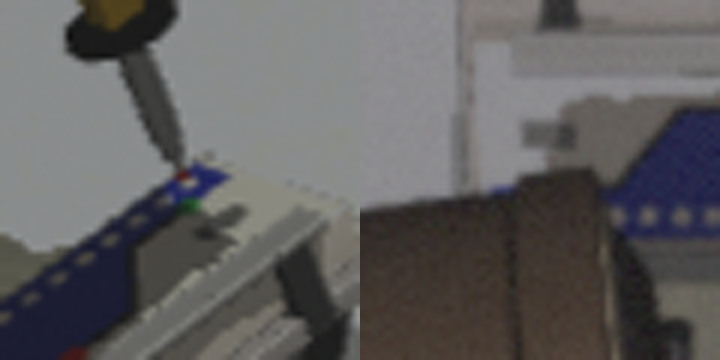

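```bash
python3 - <<'E'
from h import *
from scipy.optimize import least_squares
f=cv2.imread('pics/wrist6.png').astype(int)
col=f[:,308:328].mean(1); print([(r,int(col[r][2]),int(col[r][0])) for r in range(256,340,2)])
print([(x,int(f[285:300,x,2].mean())) for x in list(range(285,297))+list(range(337,350))])
S=cam('scene');W=(bot.camera_model('wrist'),np.load('w6E.npy'))
E
```

```text
[(256, 19, 20), (258, 17, 18), (260, 20, 20), (262, 19, 19), (264, 56, 17), (266, 98, 26), (268, 114, 32), (270, 129, 36), (272, 142, 41), (274, 142, 42), (276, 142, 42), (278, 142, 41), (280, 143, 42), (282, 143, 42), (284, 144, 43), (286, 144, 43), (288, 144, 43), (290, 144, 43), (292, 145, 44), (294, 145, 44), (296, 146, 45), (298, 146, 45), (300, 146, 45), (302, 146, 44), (304, 147, 45), (306, 147, 45), (308, 148, 46), (310, 148, 46), (312, 148, 45), (314, 147, 45), (316, 146, 44), (318, 142, 40), (320, 60, 24), (322, 26, 26), (324, 25, 25), (326, 25, 26), (328, 26, 26), (330, 127, 128), (332, 190, 192), (334, 190, 193), (336, 189, 192), (338, 190, 193)]
[(285, 41), (286, 48), (287, 42), (288, 34), (289, 48), (290, 89), (291, 117), (292, 129), (293, 133), (294, 138), (295, 141), (296, 144), (337, 138), (338, 134), (339, 129), (340, 124), (341, 116), (342, 96), (343, 61), (344, 32), (345, 41), (346, 47), (347, 45), (348, 32), (349, 16)]
```

```bash
python3 - <<'E'
from h import *
from scipy.optimize import least_squares
S=cam('scene');W=(bot.camera_model('wrist'),np.load('w6E.npy'))
pos=[.4722,.0516,.1873];rot=[.0034,-3.1403,.0001]
obs=np.array([264,320.3,330,54,330.9,190.0,320.2,165.3]); sg=np.array([1.5,1.5,1.5,1.5,.6,.6,.7,.7])
def pred(p):
    th,d,a0=p[:3]; f=probe_pts(pos,rot,th,d); g=lambda C,s,a,b=0: proj(C,f(s,a+a0,b))
    return np.r_[g(W,.151,.01)[1],g(W,.151,-.01)[1],max(g(W,.081,-.024)[1],g(W,.075,-.024)[1]),abs(g(W,.151,0,.01)-g(W,.151,0,-.01))[0],g(S,.001,0)+p[3:5],g(S,.077,0)+p[3:5]]
r=least_squares(lambda p:np.r_[(pred(p)-obs)/sg,p[2]/.004,p[1]/.006,p[3:5]/.5],[.6,0,0,0,0],x_scale=[.1,.01,.01,1,1])
f=probe_pts(pos,rot,*r.x[:2]); t=f(0,r.x[2]); print(np.degrees(r.x[0]),r.x[1:],(pred(r.x)-obs).round(1),'tip',t,'tip-TCP',t-pos)
E
```

```text
32.00940253088012 [ 0.00325452 -0.00578881  0.15979068 -0.05894453] [-0.3 -0.   0.1  0.2 -0.3  0.3  0.1 -0.4] tip [0.54233414 0.05174673 0.10476276] tip-TCP [ 0.07013414  0.00014673 -0.08253724]
```

```bash
P="python3 -m pendant"
cat > fz.py <<'E'
from h import *
n=np.array([-.574,0,.819]); F=[];t=[]
for i in range(6): bot.grab_frame('scene') if i else None; o=bot.get_obs(); F.append(o['wrist_force']);t.append(o['ft_torque'])
F=np.array(F);print('F',F.mean(0).round(2),'n',(F@n).mean().round(2),'+-',((F@n).std()/6**.5).round(2),np.mean(t,0).round(3),np.round(o['ee_pos'],4),o['time'])
E
$P '[[[-0.34,0.09,-0.24,0,0],[0.09,0,-0.125,0,0],[0.09,0,-0.125,0,0],[0,0,0,0,0]]]'
python3 fz.py
$P '[[[0.09,0,-0.126,0,0],[0.09,0,-0.126,0,0],[0.083,0,-0.13,0,0],[0,0,0,0,0]]]'
python3 fz.py
python3 - <<'E'
from h import *
f=bot.grab_frame('scene'); cv2.imwrite('pics/s7.png',f); cv2.imwrite('pics/c7.png',cv2.resize(f[150:220,290:370],None,fx=8,fy=8,interpolation=cv2.INTER_CUBIC))
E
```

```text
time: 18.55
ee_pos: [0.469, 0.0533, 0.1754]
orientation: [0.002, -3.141, 0.0]
wrist_force: [-0.4, -0.6, -1.6]
grip_width: 0.0191
F [-0.05 -0.45 -0.88] n -0.69 +- 0.18 [-0.014  0.033  0.011] [0.469  0.0533 0.1759] 18.8
time: 19.3
ee_pos: [0.4755, 0.0533, 0.1659]
orientation: [0.002, -3.141, 0.0]
wrist_force: [0.3, -0.0, -0.5]
grip_width: 0.0196
F [-0.54  0.32 -0.32] n 0.05 +- 0.16 [-0.01   0.131  0.013] [0.4754 0.0533 0.1663] 19.55
```

View pics/c7.png

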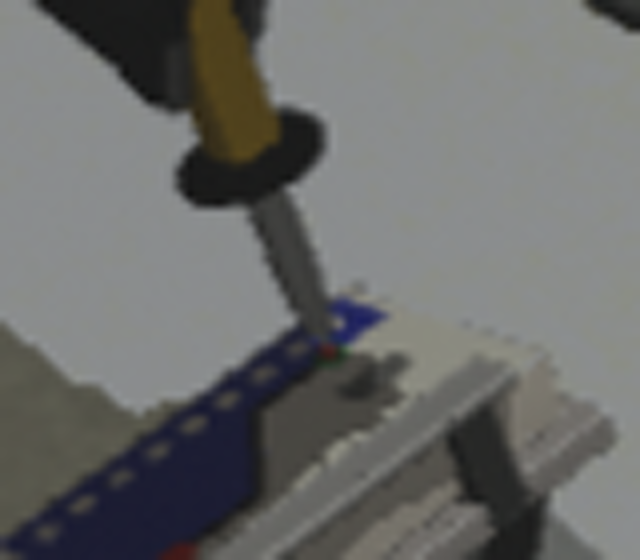

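```bash
P="python3 -m pendant"
cat > ck.py <<'E'
from h import *
import sys
o=bot.get_obs(); t=np.array(o['ee_pos'])+[.0701,.0001,-.0825]+np.array([-.574,0,.819])*.003
f=bot.grab_frame('scene'); c=cam('scene'); u=proj(c,t+np.array([0,0,.002])); x,y=u.round().astype(int)
b=f[y-6:y+7,x-6:x+7].astype(int); w=np.clip(b[...,2]-1.25*np.maximum(b[...,0],b[...,1])-8,0,None); yy,xx=np.mgrid[-6:7,-6:7]
print('pred',u.round(1),'red seen',((xx*w).sum()/w.sum()+x).round(1) if w.sum() else None,((yy*w).sum()/w.sum()+y).round(1) if w.sum() else None,w.sum(),'tip est',t.round(4))
E
python3 ck.py
$P '[[[0.01,0.04,-0.03,0,0],[0,-0.08,0,0,0],[0,-0.12,0,0,0],[0,-0.12,0,0,0],[0,-0.12,0,0,0]]]'
$P '[[[0,-0.12,0,0,0],[0,-0.12,0,0,0],[0,-0.12,0,0,0],[0,-0.12,0,0,0],[0,-0.12,0,0,0]]]'
$P '[[[0,-0.12,0,0,0],[0,-0.12,0,0,0],[0,-0.04,0,0,0],[0,0,0,0,0]]]'
python3 ck.py; python3 fz.py
```

```text
pred [331.2 194.3] red seen 330.7 193.4 10.0 tip est [0.5437 0.0534 0.0863]
time: 20.27
ee_pos: [0.4757, 0.043, 0.1655]
orientation: [-0.001, 3.142, 0.0]
wrist_force: [-0.8, 1.2, 0.0]
grip_width: 0.0191
time: 20.9
ee_pos: [0.4757, 0.0281, 0.1655]
orientation: [-0.002, 3.142, 0.0]
wrist_force: [-1.6, 0.7, -0.7]
grip_width: 0.0193
time: 21.4
ee_pos: [0.4757, 0.0211, 0.1655]
orientation: [0.001, -3.142, 0.001]
wrist_force: [-0.4, 0.1, -0.3]
grip_width: 0.0193
pred [321.8 201.6] red seen 321.4 200.2 49.0 tip est [0.5441 0.0212 0.0854]
F [-0.57 -0.29 -0.32] n 0.06 +- 0.16 [-0.117  0.131 -0.033] [0.4757 0.0213 0.1655] 21.7
```

```bash
P="python3 -m pendant"
$P '[[[0.05,-0.06,0.035,0,0],[0.08,-0.068,0.056,0,0],[0.08,-0.068,0.056,0,0],[0.08,-0.068,0.056,0,0],[0.08,-0.068,0.056,0,0]]]'
$P '[[[0.08,-0.068,0.056,0,0],[0.08,-0.068,0.056,0,0],[0.08,-0.068,0.056,0,0],[0.08,-0.068,0.056,0,0],[0.08,-0.068,0.056,0,0]]]'
$P '[[[0.08,-0.068,0.056,0,0],[0.08,-0.068,0.056,0,0],[0.08,-0.068,0.056,0,0],[0.08,-0.068,0.056,0,0],[0.08,-0.068,0.056,0,0]]]'
$P '[[[0.08,-0.068,0.056,0,0],[0.08,-0.068,0.056,0,0],[0,0,0,0,0]]]'
python3 ck.py; python3 fz.py
```

```text
time: 22.32
ee_pos: [0.4851, 0.0129, 0.1721]
orientation: [0.002, -3.142, 0.0]
wrist_force: [-1.1, 0.4, -0.2]
grip_width: 0.0194
time: 22.95
ee_pos: [0.4951, 0.0044, 0.1791]
orientation: [0.002, -3.142, -0.0]
wrist_force: [-1.0, 0.7, -0.4]
grip_width: 0.0192
time: 23.58
ee_pos: [0.5051, -0.0041, 0.1861]
orientation: [-0.002, 3.142, 0.0]
wrist_force: [-1.2, 0.9, -0.1]
grip_width: 0.0191
time: 23.95
ee_pos: [0.5094, -0.0077, 0.189]
orientation: [-0.001, 3.141, -0.001]
wrist_force: [0.2, -0.8, 0.6]
grip_width: 0.019
pred [322.5 211.9] red seen 321.9 210.7 47.25 tip est [ 0.5778 -0.0076  0.1089]
F [-0.26  0.03  0.02] n 0.17 +- 0.27 [-0.096  0.028 -0.015] [ 0.509  -0.0074  0.1888] 24.25
```

```bash
python3 - <<'E'
from h import *
T=[]
for i in range(5):
    f=bot.grab_frame('scene'); T.append(f.astype(float))
cv2.imwrite('pics/c8.png',cv2.resize(np.mean(T,0)[160:240,280:370].astype(np.uint8),None,fx=7,fy=7,interpolation=cv2.INTER_CUBIC))
E
python3 fz.py
```

```text
F [-0.49 -0.26 -0.25] n 0.07 +- 0.19 [-0.04   0.008 -0.027] [ 0.509  -0.0074  0.1888] 24.75
```

View pics/c8.png

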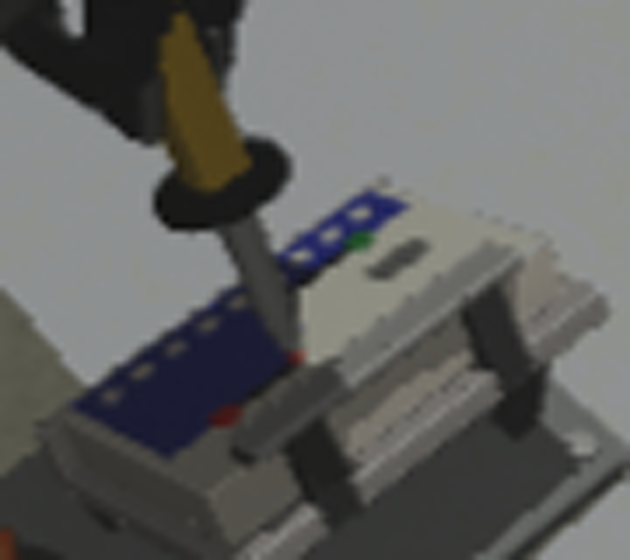

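```bash
P="python3 -m pendant"
$P '[[[0.01,-0.08,-0.02,0,0],[0,-0.12,0,0,0],[0,-0.12,0,0,0],[0,-0.12,0,0,0],[0,-0.12,0,0,0]]]'
$P '[[[0,-0.12,0,0,0],[0,-0.12,0,0,0],[0,-0.12,0,0,0],[0,-0.12,0,0,0],[0,-0.12,0,0,0]]]'
python3 fz.py
$P '[[[0,-0.12,0,0,0],[0,-0.08,0,0,0],[0,0,0,0,0],[0,0,0,0,0]]]'
python3 fz.py
python3 - <<'E'
from h import *
T=[bot.grab_frame('scene').astype(float) for i in range(3)]
cv2.imwrite('pics/c9.png',cv2.resize(np.mean(T,0)[160:240,270:360].astype(np.uint8),None,fx=7,fy=7,interpolation=cv2.INTER_CUBIC))
E
```

```text
time: 25.38
ee_pos: [0.5092, -0.0216, 0.1882]
orientation: [0.002, -3.142, -0.0]
wrist_force: [-1.9, 0.6, -0.2]
grip_width: 0.0192
time: 26.0
ee_pos: [0.5092, -0.0366, 0.1883]
orientation: [0.002, -3.142, -0.0]
wrist_force: [-0.3, 0.6, 0.2]
grip_width: 0.0193
F [-0.27 -0.58 -0.62] n -0.36 +- 0.18 [-0.098  0.139 -0.026] [ 0.5092 -0.0366  0.1883] 26.25
time: 26.75
ee_pos: [0.5092, -0.0416, 0.1883]
orientation: [-0.001, 3.142, -0.001]
wrist_force: [-0.5, -1.1, 0.0]
grip_width: 0.0195
F [-0.21 -0.7  -0.  ] n 0.12 +- 0.08 [-0.157  0.139 -0.039] [ 0.5092 -0.0414  0.1883] 27.0
```

View pics/c9.png

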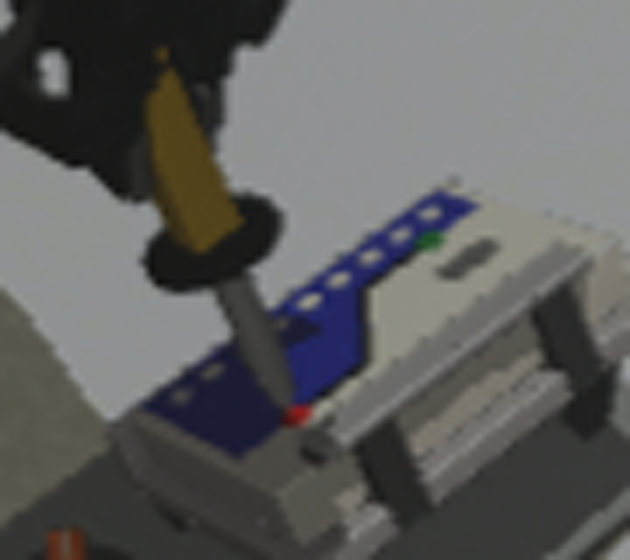

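```bash
P="python3 -m pendant"
$P '[[[-0.17,0,0.25,0,0],[-0.34,0,0.5,0,0],[-0.17,0,0.25,0,0],[-0.3,0.5,0.05,0,0],[-0.33,0.9,0.05,0,0]]]'
$P '[[[-0.33,0.91,0.05,0,0],[-0.33,0.91,0.05,0,0],[-0.33,0.91,0.05,0,0],[-0.33,0.91,0.05,0,0],[-0.33,0.91,0.05,0,0]]]'
$P '[[[-0.33,0.91,0.05,0,0],[-0.33,0.91,0.05,0,0],[-0.33,0.91,0.05,0,0],[-0.33,0.91,0.05,0,0],[-0.33,0.91,0.05,0,0]]]'
$P '[[[-0.33,0.91,0.05,0,0],[-0.33,0.91,0.05,0,0],[-0.1,0.85,0,0,0],[0,0.5,0,0,0],[0,0,0,0,0]]]'
python3 - <<'E'
from h import *
st(); o=bot.get_obs(); t=np.array(o['ee_pos'])+[.0701,.0001,-.0825]; print('tip',t)
g=bot.grab_frame('scene'); c=cam('scene'); u=proj(c,t); print('pred',u.round(1)); x,y=u.round().astype(int)
b=g[y-8:y+9,x-8:x+9].astype(int); w=np.clip(b[...,2]-1.25*np.maximum(b[...,0],b[...,1])-8,0,None); yy,xx=np.mgrid[-8:9,-8:9]
print('red',(xx*w).sum()/w.sum()+x,(yy*w).sum()/w.sum()+y,w.sum())
E
```

```text
time: 27.78
ee_pos: [0.4759, -0.0058, 0.2158]
orientation: [0.0, 3.142, 0.0]
wrist_force: [0.0, -0.5, -0.6]
grip_width: 0.0193
time: 28.4
ee_pos: [0.4342, 0.1086, 0.222]
orientation: [0.002, -3.141, -0.0]
wrist_force: [0.4, -0.5, -0.5]
grip_width: 0.0193
time: 29.02
ee_pos: [0.3928, 0.2222, 0.2282]
orientation: [0.003, -3.141, -0.0]
wrist_force: [-0.5, -0.5, -0.6]
grip_width: 0.0194
time: 29.65
ee_pos: [0.3746, 0.3009, 0.2305]
orientation: [0.004, -3.141, 0.001]
wrist_force: [0.2, -0.7, -0.4]
grip_width: 0.0195
{'time': 29.65, 'ee_pos': [0.3746, 0.3009, 0.2305], 'orientation': [0.0039, -3.1412, 0.0006], 'grip_width': 0.0195, 'wrist_force': [0.1997, -0.6682, -0.4134], 'ft_torque': [-0.0204, 0.0657, -0.0202], 'joint_pos': [0.6768, 0.042, -0.1332, 1.3961, -0.0, 0.6743]}
tip [0.4446762  0.30099256 0.14801257]
pred [373.7 110.6]
red 373.0 108.86170212765957 23.5
```

```bash
P="python3 -m pendant"
$P '[[[-0.3,0.44,0,0,0],[-0.32,0.44,0,0,0],[0,0,-0.6,0,0],[0,0,-0.64,0,0],[0,0,0,0,0]]]'
$P '[[[0.32,0,-0.51,0,0],[0.32,0,-0.51,0,0],[0.32,0,-0.51,0,0],[0.32,0,-0.51,0,0],[0,0,0,0,0]]]'
python3 fz.py
```

```text
time: 30.32
ee_pos: [0.3586, 0.3214, 0.1976]
orientation: [0.001, -3.139, 0.004]
wrist_force: [-1.3, -1.1, -0.5]
grip_width: 0.0192
time: 30.95
ee_pos: [0.3932, 0.3221, 0.1476]
orientation: [0.0, 3.14, -0.002]
wrist_force: [3.6, -0.3, -0.2]
grip_width: 0.0192
F [ 4.55 -0.36 -0.12] n -2.71 +- 0.26 [-0.095 -1.253 -0.022] [0.3922 0.3223 0.1489] 31.2
```

```bash
P="python3 -m pendant"
$P '[[[0.24,0,0.1,0,0],[0.3,0,0.15,0,0],[0.3,0,0.15,0,0],[0.3,0,0.15,0,0],[0.16,0,0.07,0,0]]]' 22
$P '[[[0.32,0,0.08,0,0],[0.32,0,0.07,0,0],[0.32,0,0.06,0,0],[0.34,0,0.04,0,0],[0,0,0,0,0]]]'
cat > up.py <<'E'
from h import *
from scipy.optimize import least_squares
st(); o=bot.get_obs(); f=bot.grab_frame('wrist'); W=cam('wrist'); cv2.imwrite('pics/up.png',f)
y=cv2.inRange(cv2.cvtColor(f,cv2.COLOR_BGR2HSV),(18,110,45),(35,255,255)); y=cv2.morphologyEx(y,cv2.MORPH_OPEN,np.ones((3,3)))
n,l,s,ce=cv2.connectedComponentsWithStats(y); i=1+np.argmax(s[1:,4]); print('yellow box',s[i],ce[i])
for th in(-10,-5,0,5,10,20): 
    g=probe_pts(o['ee_pos'],o['orientation'],np.radians(th),.003); print(th,[proj(W,g(.151,a)).round(1).tolist() for a in(.0042,-.0158)],'far side base',proj(W,g(.081,.0042)).round(1))
E
python3 up.py
```

```text
time: 31.82
ee_pos: [0.4241, 0.3223, 0.1642]
orientation: [0.001, -3.141, 0.0]
wrist_force: [-5.3, -0.0, -1.4]
grip_width: 0.0195
time: 32.45
ee_pos: [0.4573, 0.3224, 0.171]
orientation: [-0.001, 3.141, 0.001]
wrist_force: [-4.7, 1.2, 1.0]
grip_width: 0.0191
{'time': 32.45, 'ee_pos': [0.4573, 0.3224, 0.171], 'orientation': [-0.001, 3.1408, 0.0006], 'grip_width': 0.0191, 'wrist_force': [-4.6585, 1.2383, 1.0231], 'ft_torque': [-0.0127, 1.1773, 0.0066], 'joint_pos': [0.6142, 0.1962, -0.0879, 1.2858, -0.0002, 0.6136]}
yellow box [ 289  291   55   52 2665] [316.14258912 315.94634146]
-10 [[317.7, 322.4], [317.7, 357.3]] far side base [317.2 222.4]
-5 [[317.7, 316.7], [317.7, 356.2]] far side base [317.2 227.7]
0 [[317.7, 310.7], [317.7, 354.3]] far side base [317.2 233.1]
5 [[317.7, 304.3], [317.7, 351.6]] far side base [317.2 238.7]
10 [[317.7, 297.6], [317.7, 348.2]] far side base [317.2 244.5]
20 [[317.7, 283.8], [317.8, 339.1]] far side base [317.2 256.5]
```

```bash
python3 - <<'E'
from h import *
f=cv2.imread('pics/up.png'); g=bot.grab_frame('scene'); cv2.imwrite('pics/s10.png',g)
u=proj(cam('scene'),np.array([.452,.322,.13])).astype(int); print(u)
a=cv2.resize(f[200:380,227:407],(400,400),interpolation=cv2.INTER_CUBIC); b=cv2.resize(g[u[1]-40:u[1]+40,u[0]-40:u[0]+40],(400,400),interpolation=cv2.INTER_CUBIC)
b=np.clip(b.astype(int)*2,0,255).astype(np.uint8); a=np.clip(a.astype(int)*1.5,0,255).astype(np.uint8)
cv2.imwrite('pics/c10.png',np.hstack([a,b]))
E
```

```text
[379 113]
```

View pics/c10.png

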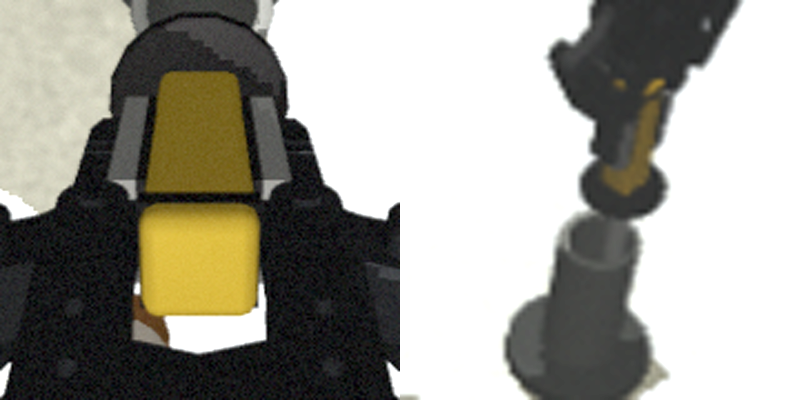

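```bash
cat > fit.py <<'E'
from h import *
from scipy.optimize import least_squares
import sys
def fit(pos,rot,E,obs):
    W=(bot.camera_model('wrist'),E)
    def pred(p):
        f=probe_pts(pos,rot,p[0],p[1]); g=lambda s,a: proj(W,f(s,a+p[2]))[1]
        return np.array([g(.081,.01),g(.151,.01),g(.151,-.01),g(.081,.024)])
    r=least_squares(lambda p:np.r_[pred(p)-obs,p[2]/.004,p[1]/.006],[0,0,0],x_scale=[.1,.01,.01])
    f=probe_pts(pos,rot,*r.x[:2]); print(np.degrees(r.x[0]),r.x[1:],(pred(r.x)-obs).round(1),'tip',f(0,r.x[2]),'collar',f(.075,r.x[2]))
E
python3 - <<'E'
from fit import *
fit([.4573,.3224,.171],[-.001,3.1408,.0006],cam('wrist')[1],np.array([231.5,291.5,342,206.7]))
E
```

```text
5.995075456329524 [-0.00067613  0.00086691] [-0.5 -0.   0.1  0.5] tip [0.46897941 0.32244553 0.07124741] collar [0.46108709 0.32241202 0.14583099]
```

```bash
P="python3 -m pendant"
$P '[[[0.22,0,0,0,0],[0.22,0,0,0,0],[0,0,0,0,0],[-0.35,0,0,0,0],[-0.35,0.02,0,0,0]]]'
$P '[[[0,0,-0.3,0,0],[0,0,-0.4,0,0],[0,0,-0.4,0,0],[0,0,-0.3,0,0],[0,0,-0.2,0,0]]]'
python3 - <<'E'
from h import *
st(); f=bot.grab_frame('wrist'); c=f[:,312:322].astype(int).mean(1)
print([(r,int(c[r,2]),int(c[r,0])) for r in range(196,350,3)])
E
```

```text
time: 33.17
ee_pos: [0.4503, 0.3229, 0.1708]
orientation: [-0.001, 3.14, 0.0]
wrist_force: [-0.1, 0.2, -0.3]
grip_width: 0.019
time: 33.8
ee_pos: [0.4499, 0.3227, 0.1297]
orientation: [0.002, -3.141, 0.001]
wrist_force: [0.4, -0.1, -1.0]
grip_width: 0.0194
{'time': 33.8, 'ee_pos': [0.4499, 0.3227, 0.1297], 'orientation': [0.0016, -3.141, 0.0008], 'grip_width': 0.0194, 'wrist_force': [0.3627, -0.0892, -1.0355], 'ft_torque': [0.0033, -0.0202, -0.0014], 'joint_pos': [0.6223, 0.1986, -0.1762, 1.1968, -0.0001, 0.6213]}
[(196, 43, 42), (199, 13, 12), (202, 46, 45), (205, 40, 39), (208, 39, 39), (211, 40, 38), (214, 36, 37), (217, 34, 34), (220, 25, 26), (223, 21, 23), (226, 81, 21), (229, 85, 22), (232, 85, 21), (235, 84, 20), (238, 85, 21), (241, 85, 21), (244, 85, 20), (247, 84, 21), (250, 85, 21), (253, 85, 21), (256, 85, 20), (259, 85, 21), (262, 85, 22), (265, 85, 22), (268, 84, 21), (271, 85, 21), (274, 85, 23), (277, 85, 21), (280, 85, 21), (283, 85, 22), (286, 86, 23), (289, 87, 24), (292, 12, 9), (295, 7, 7), (298, 86, 20), (301, 102, 28), (304, 126, 35), (307, 138, 38), (310, 144, 43), (313, 146, 43), (316, 146, 44), (319, 146, 42), (322, 145, 43), (325, 145, 42), (328, 145, 42), (331, 145, 42), (334, 145, 43), (337, 144, 41), (340, 143, 41), (343, 132, 37), (346, 187, 188), (349, 187, 189)]
```

```bash
P="python3 -m pendant"
$P '[[[0,0,-0.08,0,0],[0,0,-0.06,0,0],[0,0,-0.06,0,0],[0,0,0,0,0]]]'
python3 fz.py
python3 - <<'E'
from fit import *
o=bot.get_obs(); f=bot.grab_frame('wrist'); c=f[:,312:322].astype(int).mean(1); y=c[:,2]-c[:,0]>30; i=np.nonzero(y[200:360])[0]+200; br=i[np.nonzero(np.diff(i)>2)[0]]; print(i[0],br,i[-1])
d=np.nonzero(c[190:210,2]<22)[0]+190; print(d)
fit(o['ee_pos'],o['orientation'],cam('wrist')[1],np.array([i[0],297,i[-1]+.5,d.mean() if len(d) else 200]))
E
```

```text
time: 34.35
ee_pos: [0.4502, 0.323, 0.1275]
orientation: [-0.002, 3.14, 0.002]
wrist_force: [-3.9, -1.5, 9.8]
grip_width: 0.0192
F [-3.84 -2.05  9.55] n 10.03 +- 0.25 [-0.572  0.68  -0.061] [0.4501 0.323  0.1276] 34.6
226 [290] 344
[199 200]
1.4378826009443886 [-0.00132087  0.00204136] [-1.4 -0.2  0.2  1.3] tip [0.45125128 0.3230995  0.02785897] collar [0.44923791 0.32301024 0.10283189]
```

```bash
P="python3 -m pendant"
$P '[[[0,0,0.04,0,0],[0,0,0,0,0.25],[0,0,0,0,0.5],[0,0,0,0,0.7],[0,0,0,0,0.7]]]'
$P '[[[0,0,0.5,0,0.7],[0,0,0.9,0,0.7],[0,0,1,0,0.7],[0,0,1,0,0.7],[0,0,1,0,0.7]]]'
$P '[[[0.3,-0.3,0.8,0,0.7],[0.3,-0.3,0.3,0,0.7],[0.3,-0.3,0,0,0.7],[0,0,0,0,0.7],[0,0,0,0,0.7]]]'
python3 - <<'E'
from h import *
st(); f=bot.grab_frame('wrist'); c=cam('wrist'); cv2.imwrite('pics/end.png',f)
for k in('probe','stand','probe_collar'): print(k,[(np.round(r['uv'],1).tolist(),round(r['confidence'],2)) for r in bot.spot_in('wrist',k)][:2])
y=cv2.inRange(cv2.cvtColor(f,cv2.COLOR_BGR2HSV),(18,140,110),(35,255,255)); y=cv2.morphologyEx(y,cv2.MORPH_OPEN,np.ones((3,3)))
n,l,s,ce=cv2.connectedComponentsWithStats(y); i=1+np.argmax(s[1:,4]); print('top',s[i],ce[i],'world at z.176',atz(c,ce[i],.176))
for z in(.176,): print('expected',proj(c,np.array([.451,.323,z])), 'collar',proj(c,np.array([.451,.323,.106])))
for n in('scene','top'):
    g=bot.grab_frame(n)
    for k in('clamp_knob','tube_rack','reagent_bottle','tip_box','probe'): print(n,k,[(np.round(r['uv'],1).tolist(),round(r['confidence'],2)) for r in bot.spot_in(n,k)][:1])
E
```

```text
time: 35.28
ee_pos: [0.45, 0.3229, 0.1263]
orientation: [0.002, -3.141, 0.0]
wrist_force: [0.5, -0.2, 0.1]
grip_width: 0.06
time: 35.9
ee_pos: [0.45, 0.3229, 0.2384]
orientation: [-0.002, 3.141, 0.001]
wrist_force: [0.6, 0.6, 0.6]
grip_width: 0.0597
time: 36.52
ee_pos: [0.4722, 0.3001, 0.2631]
orientation: [0.001, -3.14, 0.001]
wrist_force: [0.5, -0.1, -0.3]
grip_width: 0.06
{'time': 36.525, 'ee_pos': [0.4722, 0.3001, 0.2631], 'orientation': [0.0013, -3.1402, 0.0011], 'grip_width': 0.06, 'wrist_force': [0.5428, -0.1401, -0.3467], 'ft_torque': [-0.0122, -0.0194, -0.0685], 'joint_pos': [0.5661, 0.1967, 0.1141, 1.4897, 0.0002, 0.5653]}
probe [([345.0, 159.8], 0.97)]
stand [([324.7, 133.8], 0.88)]
probe_collar [([342.3, 159.1], 0.85), ([64.3, 260.2], 0.31)]
top [334 162  26  25 614] [346.06351792 173.99348534] world at z.176 [0.4474077  0.32225077 0.176     ]
expected [346.9066277  178.58743202] collar [340.22722862 161.66012083]
scene clamp_knob [([280.2, 248.5], 0.51)]
scene tube_rack [([205.2, 280.4], 0.67)]
scene reagent_bottle [([425.7, 184.4], 0.84)]
scene tip_box [([237.6, 336.5], 0.62)]
scene probe [([328.4, 210.4], 0.3)]
top clamp_knob [([212.8, 234.9], 0.73)]
top tube_rack [([428.5, 218.8], 0.89)]
top reagent_bottle [([221.2, 157.8], 0.88)]
top tip_box [([435.3, 166.2], 0.76)]
top probe []
```

```bash
python3 -c "
from cell import bot
print(bot.close_job())"
```

```text
the job is handed in; nothing more can be done
None
```

The job is handed in at about 38 s of the 67 s allowed. The system gave no verdict, so success rests on my own checks.

- **Clamp:** I turned the knob clockwise by 62.8° (1.096 rad), against its end stop. The wrist picture afterwards showed the bar at its new angle. I did not measure the angle again at the end, but nothing touched the knob after that.
- **Probe tilt:** The moves only allow turning about the vertical. I therefore tilted the probe in the fingers by levering its shaft on the stand's rim. The fit gave about 32° against the 35° slope, so it was about 3° off square.
- **Seam:** I drew the tip from the green dot over both bends to the red dot at about 24 mm/s, with short stops at each bend. The tip came within about 1 to 2 mm of my seam estimate at the four places I checked.
- **Contact:** Pictures showed the tip at the start, the second bend and the end. Forces pointed to light contact of about 1 N, but they are close to the sensor noise. The torque at the second bend was ambiguous, so contact there rests on the force readings taken while moving.
- **Return:** I straightened the probe against the bore, lowered it until the collar met the rim at about 9.5 N, and let go. Its tilt was about 1.4° before release. Afterwards its top was about 4 mm from the stand's axis and its collar about 2 to 3 mm off. The camera fit before release put the collar about 3 mm above the rim, which disagrees with the contact force. I took that as fit error and did not measure the height again after release.
- **Bystanders:** The final detections of rack, jar and tip box are within 1 to 3 pixels of the first ones. At the end the network missed the probe in the top picture and put it wrongly in the scene picture, both with low or no confidence. The wrist camera found it clearly.

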